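# Strip an ink roller for wash-up

### The job

Take the ink roller apart for wash-up. Draw the axle straight up out of the stand, leaving the rest of the stack standing, and stand it in the funnel-mouthed wooden block; then, one at a time from the top, seat the brass bush upright in the small wooden recess, slip the rubber roller upright over the wooden post right down to its base, and lay the gear flat, hub up, in the large wooden recess.

Things in the scene. Friction and masses are not known exactly. Their poses are not given: they have to be found in the camera images.
- axle_knob (a point): knob centre of the steel axle (157 mm): 12 mm round-tipped shaft, 121 mm long; 26 mm collar, 6 mm thick; knob 18 mm across, 30 mm long. Point 142 mm above the lower tip, 15 mm above the collar; z to the knob. Starts upright through bush, roller and gear (14, 34, 15 mm bores), collar on the bush, last 26 mm in the stand's close-fit sleeve; free after 121 mm of straight lift. 0.16 kg
- bush_mid (a point): centre of the brass bush, 41 mm tall: from below a plug 24 mm across, 12 mm long; a flange 40 mm across, 7 mm thick; a neck 24 mm across, 22 mm long, to grasp. Point on the axis, 20.5 mm above the underside of the plug; z up. At the start the plug hangs loosely (5 mm play) in the top of the roller, the flange on the roller's end. 0.11 kg
- roller_mid (a point): centre of the rubber ink roller, an upright black tube 52 mm across, 54 mm long, with a steel-lined 34 mm bore. Point on the axis, 27 mm from either end; z along the axis, up. At the start it stands on the gear's disc, loosely round the hub (4 mm play). About 0.16 kg
- gear_mid (a point): centre of the dark steel gear, 30 mm tall: a toothed disc 76 mm across, 12 mm thick, with a hub on top, 26 mm across, 18 mm long, to grasp; 15 mm bore. Point on the axis, 15 mm above the underside; z up. At the start it lies on top of the stand. About 0.25 kg
- strip_stand: fixed grey stripping stand: round foot 112 mm across, 12 mm high; boss narrowing to 52 mm, its flat top 36 mm above the table; in its middle a bronze sleeve (bore 13.5 mm, 28 mm deep). Origin: centre of the underside, on the table; z up. With the stack on it the knob's top is 167 mm above the table
- axle_block: fixed wooden block for the axle: 64 mm high, foot 72 mm, neck 52 mm across; the funnel mouth narrows from 36 mm at the top to 18 mm at 43 mm height, then an 18 mm bore runs down to a floor 10 mm above the table. A standing axle has its knob centre about 152 mm above the table and may lean up to 0.2 rad. Origin: centre of the underside; z up
- bush_block: fixed turned wooden block for the bush: 70 mm across, 22 mm high, with a round recess 42 mm across whose floor is 12 mm above the table. The bush stands on its plug in it, the flange just above the block. Origin: centre of the underside; z up
- roller_post: fixed turned wooden stand for the roller: round base 84 mm across, 14 mm high, with an upright post 14 mm across in its middle, whose tapered tip is 54 mm above the table. The roller stands on the base, the post in its bore. Origin: centre of the underside; z up
- gear_block: fixed turned wooden dish for the gear: 110 mm across, 20 mm high, with a round recess 94 mm across whose floor is 12 mm above the table. Origin: centre of the underside; z up
Not all that is in view belongs to the job. Leave any orange look-alike of the gear_block alone.

How it is judged:
By the outcome, as a careful person would: the job done as asked, in the order asked, and still so for the second after the job is handed in, with the robot touching nothing.
It also fails if it takes over 104 s, if anything falls off the work surface, if the arm or the gripper's body presses on something with over 40 N, if the wrist force passes 120 N, or if a joint passes its speed limit or range.

### The arm

A 7-joint arm with a two-finger parallel gripper is mounted at the origin on a cart in front of the work surface, level with it; the furniture and walls round the work are solid. World frame = base frame: x ahead of the robot, y to its left, z up, the work surface at z = 0. Lengths are in m, angles in degrees, forces in N, time in s.
With the tool pointing down it reaches from about 0.4 to 0.85 m from the base axis. Payload 4.5 kg.
Tool frame: the origin (TCP) lies at the very end of the fingers, on their centre line; the grasp point (between the pads) lies 19 mm behind it; z points along the fingers, y is the line along which they close (so a half turn about z gives the same grasp; the last joint's range is limited). The gripper opens to 88 mm and grips with 3 to 60 N. Pads are 18 mm wide; open, the fingers measure 123 mm over their backs; the gripper's body (75 mm by 187 mm) begins 45 mm behind the grasp point.
Start: joints at [65.592, 39.483, -11.15, 89.685, 9.013, 51.709, -12.324], TCP at [0.277, -0.56, 0.239] pointing down, gripper open.
Joint ranges: [-172.22, 172.22], [-26.19, 119.32], [-84.43, 86.54], [7.71, 146.69], [-57.33, 237.33], [2.42, 119.75], [-152.13, 152.13]. Speed limits (degrees/s): [147.25, 147.25, 180, 180, 180, 180, 180].

### API

Orientations are given as a 3x3 rotation matrix whose columns are the frame's x, y, z axes.
In Python, from plant import env gives the robot as it stands.
- The arm moves only by the shell command python3 -m crank 'ROWS' [OPENING]. ROWS is JSON, a list of rows, each an object with "translation": the shift along the tool's x, y, z in units of 0.1 m (1.0 is 0.1 m), a list of three; "rot": the turn, a rotation vector about the tool's x, y, z in units of 0.5 rad (1.0 is 0.5 rad), a list of three. A call has 1 to 12 rows; each row shifts and turns the commanded pose from where the row before left it, along the tool's axes as they then stand; what a row does not reach is not made up. A row lasts 1/12 s, in which the tool goes at most 41.7 mm and 7.16 degrees, less where a joint would pass 70% of its speed; a pose out of reach is approached as far as the arm can. A call with a number of a shift or a turn outside -1 to 1 is refused whole. A call with a gripper value outside its range is refused whole. OPENING is the closure, from -1 (fully open) to 1 (shut), set as the call begins (- or left out, the last holds). The fingers move at their own pace and stop on an object; the grip force is fixed at half the most. Time passes only in rows, so rows that do not move let the fingers close. It gives the time, the measured TCP pose, the force, the opening and the grip force at its end, in the units of the state.
- env.read_state(): the state, without advancing time (a new reading comes with each control period).
- env.grab_frame(name): name is "side" or "top" or "wrist"; returns the picture (384x512x3 uint8, red, green, blue); there is no depth.
- env.camera_info(name): a dict with "fx", "fy", "cx", "cy" (pixels), "world_from_camera" (4x4, takes a point from camera to world coordinates). Camera axes: x right, y up, looking along -z (the intrinsics and any distortion apply to the point x, -y, -z); pixel columns grow to the right and rows downward; lengths in m; the calibration is good to about 2 mm. A picture is of the moment at which its call begins: read the wrist's pose just before it. camera_info takes no time and is no camera call; for the wrist camera it gives the pose at the moment of the call.
- env.close_job(): hands the job in; it is judged then, once.
The state is a dict: "clock": time; "joint_pos": joint angles; "joint_velocities": joint speeds; "effort": joint torques, N m; "position": TCP position; "ee_rot": TCP orientation; "wrist_force": force on the tool from outside, world axes, zero at the start; "moment": the same for the moment, N m; "width": opening from 0.0 (shut) to 1.0 (fully open); "grasp_force": force on a finger pad.
Only numpy, scipy, OpenCV 4.12 (cv2) and the standard library are available. Lean on these libraries where they do the work, as an engineer would, in place of code of your own. Each camera call takes 0.05 s, during which the arm holds its last target. There are 200 camera calls.

## Working session

There is one attempt and no reset: what is moved stays moved. The work goes in short steps, Python scripts to look and compute and a shell command to move; the robot and the scene stay as the last step left them, time stands still between calls to the robot, and variables do not carry over. Pictures are saved under pics/ and viewed, at most 14 in all, crops included, and the job is handed in when it is done.

```bash
ls; mkdir -p pics; python3 - <<'E'
from plant import env
import cv2, numpy as np
np.set_printoptions(precision=4,suppress=True)
s=env.read_state(); print({k:s[k] for k in("clock","position","ee_rot","width","wrist_force")})
for n in("top","side"):
    cv2.imwrite(f"pics/{n}0.png",env.grab_frame(n)[:,:,::-1])
for n in("top","side","wrist"):
    print(n,env.camera_info(n))
E
```

```text
pics
{'clock': 0.0, 'position': array([ 0.277 , -0.5596,  0.2379]), 'ee_rot': array([[ 0.8961,  0.4438, -0.0009],
       [ 0.4438, -0.8961,  0.0015],
       [-0.0002, -0.0018, -1.    ]]), 'width': 0.997724774610768, 'wrist_force': array([ 0.448 ,  0.4008, -0.5334])}
top {'fx': 402.34868323853925, 'fy': 402.34868323853925, 'cx': 254.7926910736075, 'cy': 189.37107540816504, 'world_from_camera': array([[ 0.0175,  0.9941, -0.1069,  0.3891],
       [-0.9998,  0.0166, -0.0087, -0.1508],
       [-0.0069,  0.107 ,  0.9942,  1.6719],
       [ 0.    ,  0.    ,  0.    ,  1.    ]])}
side {'fx': 402.50189933427873, 'fy': 402.50189933427873, 'cx': 257.795032807415, 'cy': 193.1967360469219, 'world_from_camera': array([[-0.9184,  0.1684, -0.3581,  0.1151],
       [-0.395 , -0.3332,  0.8562,  0.9282],
       [ 0.0249,  0.9277,  0.3725,  0.5986],
       [ 0.    ,  0.    ,  0.    ,  1.    ]])}
wrist {'fx': 345.91193641115456, 'fy': 345.91193641115456, 'cx': 260.3386131677101, 'cy': 191.73991368302168, 'world_from_camera': array([[ 0.444 ,  0.8627,  0.242 ,  0.3381],
       [-0.896 ,  0.4281,  0.1178, -0.529 ],
       [-0.002 , -0.2691,  0.9631,  0.3843],
       [ 0.    ,  0.    ,  0.    ,  1.    ]])}
```

View pics/top0.png

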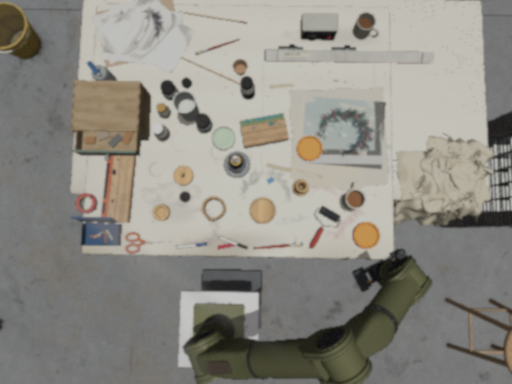

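View pics/side0.png

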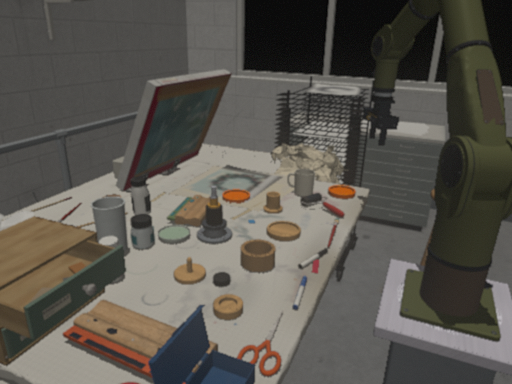

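Top: stand and stack (237,162). Wooden candidates are (183,175) post, (162,212) small recess, (213,208) tall ring/bowl, (262,210) dish and (301,186) funnel. Orange discs at (310,148) and (366,235) are look-alikes. Side: stack (213,215), post (190,270), small recess (228,306), bowl (258,255), dish (284,231), funnel block (273,202). I'll confirm these in one enlarged crop and triangulate.

```bash
cat > h.py <<'E'
import numpy as np, cv2
from plant import env
np.set_printoptions(precision=4,suppress=True)
def ray(info,uv):
    M=info["world_from_camera"]; d=np.array([(uv[0]-info["cx"])/info["fx"],-(uv[1]-info["cy"])/info["fy"],-1.])
    d=M[:3,:3]@d; return M[:3,3],d/np.linalg.norm(d)
def plane(info,uv,z):
    o,d=ray(info,uv); return o+d*(z-o[2])/d[2]
def tri(r):
    A=sum(np.eye(3)-np.outer(d,d) for o,d in r); b=sum((np.eye(3)-np.outer(d,d))@o for o,d in r)
    p=np.linalg.solve(A,b); return p,[np.linalg.norm(np.cross(p-o,d)) for o,d in r]
def proj(info,p):
    M=info["world_from_camera"]; c=M[:3,:3].T@(np.asarray(p)-M[:3,3])
    return np.array([info["cx"]+info["fx"]*c[0]/-c[2],info["cy"]-info["fy"]*c[1]/-c[2]])
E
python3 - <<'E'
from h import *
T=cv2.imread("pics/top0.png");S=cv2.imread("pics/side0.png")
a=cv2.resize(T[130:240,145:325],None,fx=4.4,fy=4.4,interpolation=2)[:, :792]
cv2.imwrite("pics/ctop.png",a)
b=cv2.resize(S[175:325,160:320],None,fx=4,fy=4,interpolation=2); cv2.imwrite("pics/cside.png",b)
t=env.camera_info("top");s=env.camera_info("side")
for n,u,v,z in[("stack top",(235,157),(213,190),.167),("axle_block top",(301,186),(273,195),.064),("post base",(183,175),(190,273),.014),("bushb",(162,212),(228,301),.022),("bowl",(213,208),(258,247),.04),("gear",(262,210),(284,229),.02)]:
    print(n,*tri([ray(t,u),ray(s,v)]),plane(t,u,z))
E
```

```text
stack top [ 0.6755 -0.0597  0.1526] [np.float64(0.000557481092826153), np.float64(0.0005574810928261915)] [ 0.6733 -0.0604  0.167 ]
axle_block top [ 0.5794 -0.3229  0.0581] [np.float64(5.158882955086693e-05), np.float64(5.158882955064956e-05)] [ 0.5787 -0.3222  0.064 ]
post base [0.6225 0.1646 0.0068] [np.float64(0.0012188836749087374), np.float64(0.0012188836749086804)] [0.6226 0.1638 0.014 ]
bushb [0.4676 0.2436 0.0208] [np.float64(0.0009391518101216894), np.float64(0.0009391518101216232)] [0.4667 0.243  0.022 ]
bowl [0.4853 0.0309 0.0499] [np.float64(0.00024013484947068471), np.float64(0.00024013484947068745)] [0.4857 0.0319 0.04  ]
gear [ 0.481  -0.1679  0.0154] [np.float64(0.0013824287326049112), np.float64(0.001382428732604763)] [ 0.4821 -0.1674  0.02  ]
```

View pics/ctop.png

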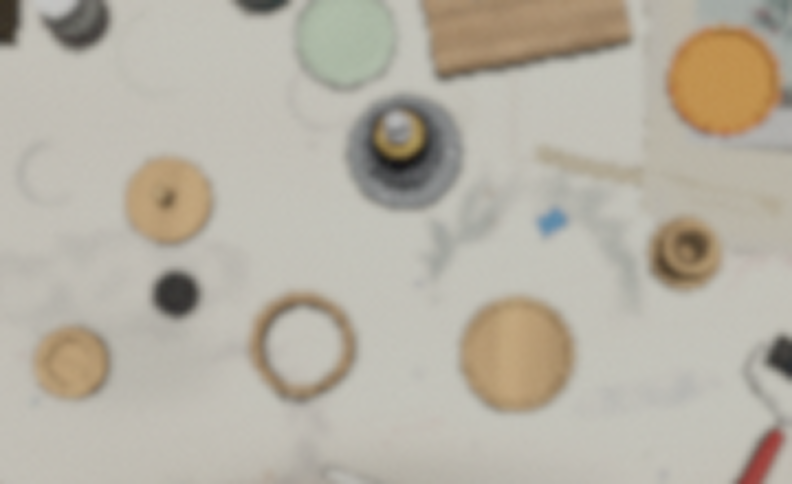

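View pics/cside.png

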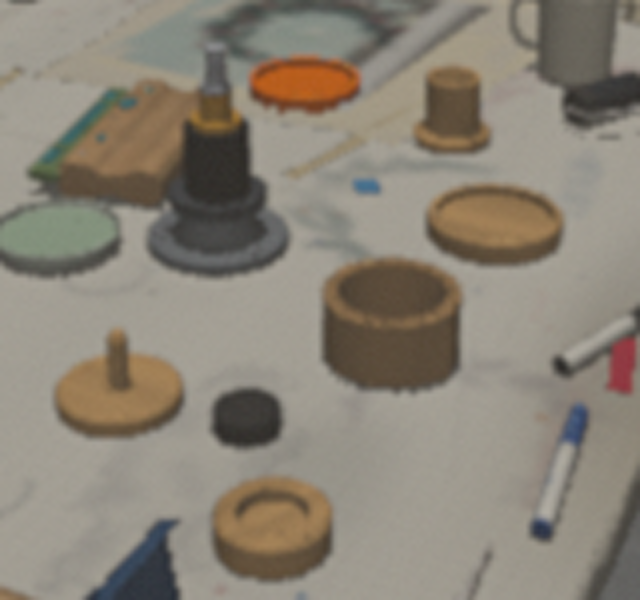

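Each place is clear: the funnel block (301,186) measures 58 mm high, the post (183,175) and the small recess (162,212) match. The gear dish is (262,210): low, a closed floor and wood, unlike the 50 mm open ring at (213,208) and the orange discs. I'll move, squaring the tool to the world axes on the way.

```bash
python3 -m crank '[{"translation":[0,0,-0.15],"rot":[0,0,0.23]},{"translation":[0,0,-0.15],"rot":[0,0,0.23]},{"translation":[0,0,-0.15],"rot":[0,0,0.23]},{"translation":[0,0,-0.15],"rot":[0,0,0.23]},{"translation":[0.27,-0.29,0],"rot":[0,0,0]},{"translation":[0.27,-0.29,0],"rot":[0,0,0]},{"translation":[0.27,-0.29,0],"rot":[0,0,0]},{"translation":[0.27,-0.29,0],"rot":[0,0,0]},{"translation":[0.27,-0.29,0],"rot":[0,0,0]},{"translation":[0.27,-0.29,0],"rot":[0,0,0]},{"translation":[0.27,-0.29,0],"rot":[0,0,0]},{"translation":[0.27,-0.29,0],"rot":[0,0,0]}]' -1
```

```text
clock: 1.1
position: [0.4942, -0.3263, 0.2984]
ee_rot: [[1.0, -0.0, -0.001], [-0.0, -1.0, 0.0], [-0.001, -0.0, -1.0]]
wrist_force: [0.7, -1.3, -0.4]
width: 1.001
grasp_force: 0.0
```

```bash
cat >> h.py <<'E'
def snap(name,n="wrist"):
    i=env.camera_info(n); f=env.grab_frame(n)[:,:,::-1].copy(); cv2.imwrite(f"pics/{name}.png",f)
    import pickle; pickle.dump(i,open(f"pics/{name}.pkl","wb")); return f,i
def load(name):
    import pickle; return cv2.imread(f"pics/{name}.png"),pickle.load(open(f"pics/{name}.pkl","rb"))
E
python3 - <<'E'
from h import *
snap("w1")
E
python3 -m crank '[{"translation":[0.16,-0.33,0],"rot":[0,0,0]},{"translation":[0.16,-0.33,0],"rot":[0,0,0]},{"translation":[0.16,-0.33,0],"rot":[0,0,0]},{"translation":[0.16,-0.33,0],"rot":[0,0,0]},{"translation":[0.16,-0.33,0],"rot":[0,0,0]},{"translation":[0.16,-0.33,0],"rot":[0,0,0]},{"translation":[0.16,-0.33,0],"rot":[0,0,0]},{"translation":[0.16,-0.33,0],"rot":[0,0,0]},{"translation":[0,0,0],"rot":[0,0,0]}]'
python3 - <<'E'
from h import *
b,_=snap("w2"); a=cv2.imread("pics/w1.png")
cv2.imwrite("pics/w12.png",cv2.resize(np.hstack([a,b]),(800,300)))
E
```

```text
clock: 1.9
position: [0.6241, -0.0533, 0.298]
ee_rot: [[1.0, 0.013, 0.001], [0.013, -1.0, 0.008], [0.002, -0.008, -1.0]]
wrist_force: [0.3, 1.8, -1.2]
width: 0.996
grasp_force: 0.0
```

View pics/w12.png

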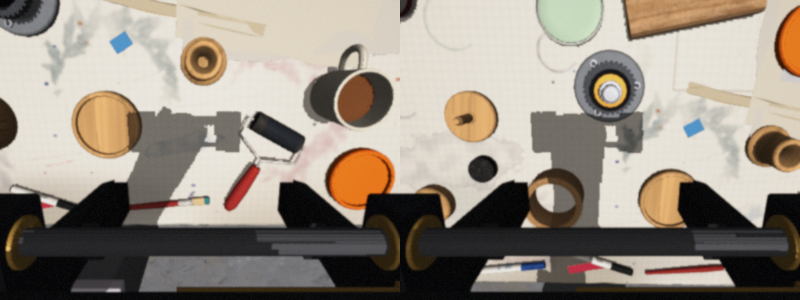

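The left view shows the funnel mouth near (260,77) px and the gear dish near (137,159). The right view shows the knob in the brass flange near (270,118), the post base near (91,150), the dish and the funnel block. Next I'll fit the ellipses.

```bash
python3 - <<'E'
from h import *
def fit(name,c,lo,hi,r=60,z=None,pr=True):
    f,i=load(name); h=cv2.cvtColor(f,cv2.COLOR_BGR2HSV); m=cv2.inRange(h,lo,hi)
    m=cv2.morphologyEx(m,cv2.MORPH_CLOSE,np.ones((5,5)))
    cs,_=cv2.findContours(m,cv2.RETR_EXTERNAL,cv2.CHAIN_APPROX_NONE)
    cs=[k for k in cs if len(k)>25 and cv2.pointPolygonTest(cv2.convexHull(k),tuple(map(float,c)),True)>-8]
    if not cs: print(name,c,"none",h[c[1],c[0]]);return
    k=max(cs,key=cv2.contourArea); e=cv2.fitEllipse(cv2.convexHull(k)); p=plane(i,e[0],z)
    dist=np.linalg.norm(p-i["world_from_camera"][:3,3])
    print(name,c,np.round(e[0],1),np.round(e[1],1),"P",p,"diam",np.round(np.array(e[1])*dist/i["fx"],4)); return e
W=((8,60,70),(25,200,255))
fit("w1",(260,77),*W,z=.035); fit("w1",(137,159),*W,z=.015)
fit("w2",(91,150),*W,z=.012); 
fit("w2",(275,112),(18,130,120),(32,255,255),z=.107)
f,i=load("w2"); h=cv2.cvtColor(f,cv2.COLOR_BGR2HSV)
cv2.imwrite("pics/crop2.png",np.hstack([cv2.resize(f[60:180,210:330],None,fx=3.3,fy=3.3,interpolation=2),cv2.resize(load("w1")[0][20:140,200:320],None,fx=3.3,fy=3.3,interpolation=2)]))
print(proj(i,[.6743,-.06,.167]),proj(i,[.675,-.06,.137]))
E
```

```text
w1 (260, 77) [260.3  78. ] [59.2 62.1] P [ 0.5806 -0.3259  0.035 ] diam [0.0702 0.0736]
w1 (137, 159) [135.9 158.9] [84.4 91.3] P [ 0.4848 -0.1696  0.015 ] diam [0.1132 0.1224]
w2 (91, 150) [ 90.4 148.7] [63.2 70.7] P [0.6249 0.1633 0.012 ] diam [0.0892 0.0998]
w2 (275, 112) [268.8 115.2] [42.2 42.6] P [ 0.674  -0.0589  0.107 ] diam [0.0412 0.0416]
[271.3559 119.0611] [270.5992 115.9917]
```

View pics/crop2.png

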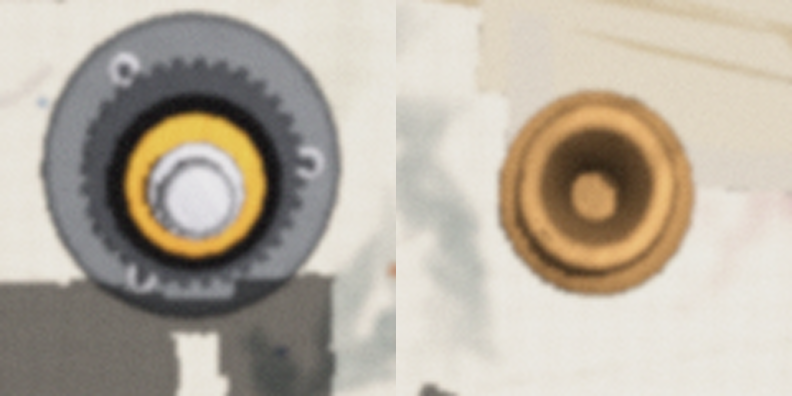

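Knob top is at full-frame (270,118.8) and the funnel mouth rim centre in w1 is about (260.9,76).

```bash
python3 - <<'E'
from h import *
f,i2=load("w2"); f,i1=load("w1"); t=env.camera_info("top");s=env.camera_info("side")
print("knob",plane(i2,(270,118.8),.167), tri([ray(i2,(270,118.8)),ray(t,(235.2,158.5)),ray(s,(213.2,187))]))
print("mouth",plane(i1,(260.9,76.1),.064),tri([ray(i1,(260.9,76.1)),ray(t,(301.3,185.8)),ray(s,(273.2,194))]))
for n,p in("gear",(.4848,-.1696,.02)),("post",(.6249,.1633,.014)):
  print(n,proj(t,p),proj(s,p))
print(env.read_state()["position"])
E
```

```text
knob [ 0.6745 -0.0589  0.167 ] (array([ 0.6721, -0.0597,  0.1618]), [np.float64(0.002129703842986072), np.float64(0.0038079883325726057), np.float64(0.0018312118127758498)])
mouth [ 0.5812 -0.3266  0.064 ] (array([ 0.5804, -0.3253,  0.0607]), [np.float64(0.001569231781111584), np.float64(0.0015821826083762714), np.float64(0.0006855077460983572)])
gear [262.5347 209.3402] [282.6993 227.2009]
post [183.1325 174.4509] [188.9018 270.1271]
[ 0.6226 -0.0581  0.2979]
```

```bash
python3 -m crank '[{"translation":[0.26,0,0],"rot":[0,0,0]},{"translation":[0.26,0,0],"rot":[0,0,0]},{"translation":[0,0,0.35],"rot":[0,0,0]},{"translation":[0,0,0.35],"rot":[0,0,0]},{"translation":[0,0,0.1],"rot":[0,0,0]},{"translation":[0,0,0],"rot":[0,0,0]},{"translation":[0,0,0],"rot":[0,0,0]}]'
python3 - <<'E'
from h import *
s=env.read_state();print(s["position"],s["ee_rot"])
f,i=snap("w3"); print(proj(i,[.6745,-.059,.167]))
cv2.imwrite("pics/c3.png",cv2.resize(f[:240,140:380],None,fx=2.4,fy=2.4))
E
```

```text
clock: 2.53
position: [0.6733, -0.0652, 0.2192]
ee_rot: [[1.0, -0.001, -0.0], [-0.001, -1.0, -0.001], [-0.0, 0.001, -1.0]]
wrist_force: [0.2, -0.8, 1.2]
width: 1.003
grasp_force: 0.0
[ 0.6733 -0.0652  0.2192] [[ 1.     -0.0013 -0.0003]
 [-0.0013 -1.     -0.0005]
 [-0.0003  0.0005 -1.    ]]
[250.3651 209.8762]
```

View pics/c3.png

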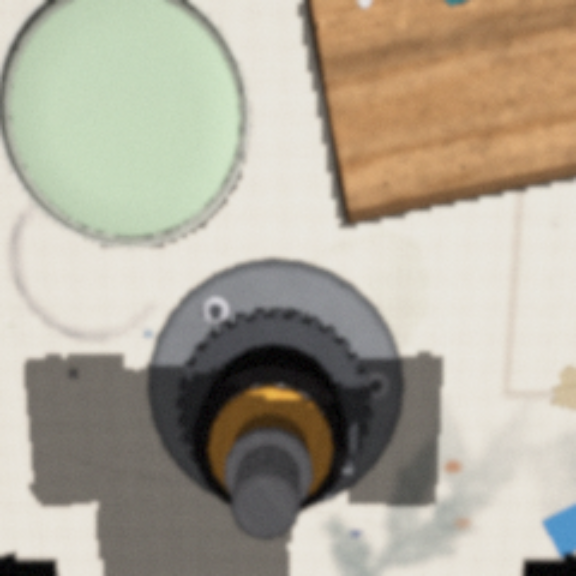

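The knob top at (251,210) agrees with the prediction (250,210) from the earlier measurement. I'll centre and descend.

```bash
python3 -m crank '[{"translation":[0.01,-0.06,0],"rot":[0,0,0]},{"translation":[0,0,0.2],"rot":[0,0,0]},{"translation":[0,0,0.2],"rot":[0,0,0]},{"translation":[0,0,0.2],"rot":[0,0,0]},{"translation":[0,0,0.15],"rot":[0,0,0]},{"translation":[0,0,0],"rot":[0,0,0]},{"translation":[0,0,0],"rot":[0,0,0]}]'
```

```text
clock: 3.17
position: [0.6751, -0.0577, 0.1448]
ee_rot: [[1.0, 0.0, 0.001], [0.0, -1.0, 0.0], [0.001, -0.0, -1.0]]
wrist_force: [0.3, 0.4, 0.1]
width: 1.0
grasp_force: 0.0
```

```bash
python3 -m crank '[{"translation":[0,0.015,0.02],"rot":[0,0,0]},{"translation":[0,0,0],"rot":[0,0,0]},{"translation":[0,0,0],"rot":[0,0,0]},{"translation":[0,0,0],"rot":[0,0,0]},{"translation":[0,0,0],"rot":[0,0,0]},{"translation":[0,0,0],"rot":[0,0,0]},{"translation":[0,0,0],"rot":[0,0,0]},{"translation":[0,0,0],"rot":[0,0,0]}]' 1
```

```text
clock: 3.83
position: [0.6745, -0.0596, 0.1418]
ee_rot: [[1.0, -0.0, 0.0], [-0.0, -1.0, -0.0], [0.0, 0.0, -1.0]]
wrist_force: [0.8, 0.0, 0.0]
width: 0.419
grasp_force: 0.0
```

```bash
python3 -m crank '[{"translation":[0,0,0],"rot":[0,0,0]},{"translation":[0,0,0],"rot":[0,0,0]},{"translation":[0,0,0],"rot":[0,0,0]},{"translation":[0,0,0],"rot":[0,0,0]},{"translation":[0,0,0],"rot":[0,0,0]}]'
```

```text
clock: 4.25
position: [0.6745, -0.0594, 0.1417]
ee_rot: [[1.0, -0.0, 0.0], [-0.0, -1.0, 0.0], [0.0, -0.0, -1.0]]
wrist_force: [0.1, 0.4, -0.4]
width: 0.196
grasp_force: 30.0
```

Knob gripped (17 mm, 30 N, no side force). Lifting straight, gently at first.

```bash
python3 -m crank '[{"translation":[0,0,-0.05],"rot":[0,0,0]},{"translation":[0,0,-0.05],"rot":[0,0,0]},{"translation":[0,0,-0.1],"rot":[0,0,0]},{"translation":[0,0,-0.1],"rot":[0,0,0]}]'; python3 -m crank '[{"translation":[0,0,-0.1],"rot":[0,0,0]},{"translation":[0,0,-0.1],"rot":[0,0,0]},{"translation":[0,0,-0.1],"rot":[0,0,0]},{"translation":[0,0,-0.1],"rot":[0,0,0]}]'
```

```text
clock: 4.58
position: [0.6743, -0.0598, 0.1725]
ee_rot: [[1.0, -0.0, -0.0], [-0.0, -1.0, -0.0], [-0.0, 0.0, -1.0]]
wrist_force: [0.4, -0.5, -1.7]
width: 0.192
grasp_force: 30.0
clock: 4.92
position: [0.6746, -0.0597, 0.2131]
ee_rot: [[1.0, -0.0, 0.001], [-0.0, -1.0, -0.0], [0.001, 0.0, -1.0]]
wrist_force: [0.4, -0.8, -1.2]
width: 0.192
grasp_force: 30.0
```

```bash
python3 -m crank '[{"translation":[0,0,-0.12],"rot":[0,0,0]},{"translation":[0,0,-0.12],"rot":[0,0,0]},{"translation":[0,0,-0.12],"rot":[0,0,0]},{"translation":[0,0,-0.12],"rot":[0,0,0]},{"translation":[0,0,-0.12],"rot":[0,0,0]},{"translation":[0,0,-0.12],"rot":[0,0,0]},{"translation":[0,0,0],"rot":[0,0,0]}]'; python3 - <<'E'
from h import *
print(env.read_state()["position"])
s,_=snap("s4","side"); t,_=snap("t4","top")
cv2.imwrite("pics/c4.png",cv2.resize(s[120:260,140:320],None,fx=4,fy=4))
E
```

```text
clock: 5.5
position: [0.676, -0.0597, 0.2872]
ee_rot: [[1.0, -0.0, 0.006], [-0.0, -1.0, -0.0], [0.006, 0.0, -1.0]]
wrist_force: [0.5, 0.2, -0.7]
width: 0.197
grasp_force: 30.0
[ 0.676  -0.0597  0.2872]
```

View pics/c4.png

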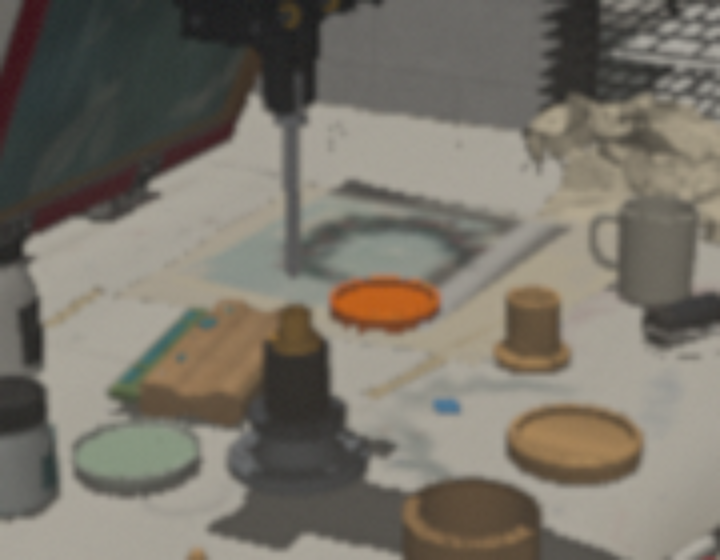

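The axle is clear of the stack (tip at crop (292,270)), and bush, roller and gear still stand at (295,330–470). Carrying the axle to the funnel block.

```bash
python3 -m crank '[{"translation":[-0.06,0.16,0],"rot":[0,0,0]},{"translation":[-0.12,0.33,0],"rot":[0,0,0]},{"translation":[-0.12,0.33,0],"rot":[0,0,0]},{"translation":[-0.12,0.33,0],"rot":[0,0,0]},{"translation":[-0.12,0.33,0],"rot":[0,0,0]},{"translation":[-0.12,0.33,0],"rot":[0,0,0]},{"translation":[-0.12,0.33,0],"rot":[0,0,0]},{"translation":[-0.12,0.33,0],"rot":[0,0,0]},{"translation":[-0.06,0.18,0],"rot":[0,0,0]},{"translation":[0,0,0],"rot":[0,0,0]},{"translation":[0,0,0],"rot":[0,0,0]}]'
```

```text
clock: 6.52
position: [0.5771, -0.326, 0.2827]
ee_rot: [[1.0, -0.003, -0.002], [-0.003, -1.0, 0.001], [-0.002, -0.001, -1.0]]
wrist_force: [-0.9, 1.3, -0.9]
width: 0.192
grasp_force: 30.0
```

```bash
python3 -m crank '[{"translation":[0.04,0,0.2],"rot":[0,0,0]},{"translation":[0,0,0.2],"rot":[0,0,0]},{"translation":[0,0,0.2],"rot":[0,0,0]},{"translation":[0,0,0.2],"rot":[0,0,0]},{"translation":[0,0,0],"rot":[0,0,0]}]';python3 -m crank '[{"translation":[0,0,0.18],"rot":[0,0,0]},{"translation":[0,0,0.18],"rot":[0,0,0]},{"translation":[0,0,0.17],"rot":[0,0,0]},{"translation":[0,0,0],"rot":[0,0,0]},{"translation":[0,0,0],"rot":[0,0,0]}]'
```

```text
clock: 6.93
position: [0.5806, -0.3206, 0.199]
ee_rot: [[1.0, 0.003, -0.008], [0.003, -1.0, 0.006], [-0.008, -0.006, -1.0]]
wrist_force: [-0.9, -0.1, -2.3]
width: 0.192
grasp_force: 30.0
clock: 7.35
position: [0.5828, -0.3236, 0.1509]
ee_rot: [[1.0, 0.001, -0.001], [0.001, -1.0, 0.001], [-0.001, -0.001, -1.0]]
wrist_force: [0.1, 0.4, -1.4]
width: 0.195
grasp_force: 30.0
```

```bash
python3 -m crank '[{"translation":[0,0,0.07],"rot":[0,0,0]},{"translation":[0,0,0],"rot":[0,0,0]}]';python3 -m crank '[{"translation":[0,0,0],"rot":[0,0,0]},{"translation":[0,0,0],"rot":[0,0,0]},{"translation":[0,0,0],"rot":[0,0,0]},{"translation":[0,0,0],"rot":[0,0,0]},{"translation":[0,0,-0.1],"rot":[0,0,0]},{"translation":[0,0,-0.3],"rot":[0,0,0]},{"translation":[0,0,-0.3],"rot":[0,0,0]},{"translation":[0,0,0],"rot":[0,0,0]}]' -1
```

```text
clock: 7.52
position: [0.583, -0.3241, 0.1441]
ee_rot: [[1.0, 0.0, 0.001], [0.0, -1.0, 0.0], [0.001, -0.0, -1.0]]
wrist_force: [-0.7, 0.5, -1.9]
width: 0.198
grasp_force: 30.0
clock: 8.18
position: [0.5861, -0.3266, 0.2209]
ee_rot: [[1.0, -0.001, 0.011], [-0.001, -1.0, -0.005], [0.011, 0.005, -1.0]]
wrist_force: [0.3, -0.3, 0.7]
width: 0.773
grasp_force: 0.0
```

```bash
python3 -m crank '[{"translation":[0.05,-0.2,-0.1],"rot":[0,0,0]},{"translation":[0.05,-0.35,-0.1],"rot":[0,0,0]},{"translation":[0.05,-0.35,-0.1],"rot":[0,0,0]},{"translation":[0.05,-0.35,0],"rot":[0,0,0]},{"translation":[0.05,-0.35,0],"rot":[0,0,0]},{"translation":[0.05,-0.35,0],"rot":[0,0,0]},{"translation":[0.05,-0.35,0],"rot":[0,0,0]},{"translation":[0.05,-0.35,0],"rot":[0,0,0]},{"translation":[0,0,0],"rot":[0,0,0]},{"translation":[0,0,0],"rot":[0,0,0]}]'
python3 - <<'E'
from h import *
print(env.read_state()["position"])
f,i=snap("w5"); s,_=snap("s5","side")
def br(h,c):
    m=cv2.inRange(h,(16,110,60),(34,255,255)); cs,_=cv2.findContours(m,cv2.RETR_EXTERNAL,cv2.CHAIN_APPROX_NONE)
    return m
h=cv2.cvtColor(f,cv2.COLOR_BGR2HSV)
m=cv2.inRange(h,(16,120,60),(34,255,255)); cs,_=cv2.findContours(m,cv2.RETR_EXTERNAL,cv2.CHAIN_APPROX_NONE)
p=proj(i,[.6745,-.059,.107])
for k in cs:
    if len(k)>30 and np.linalg.norm(k.mean(0)[0]-p)<60:
        e=cv2.fitEllipse(cv2.convexHull(k)); print(e,plane(i,e[0],.107))
print(p)
u,v=map(int,p); c=cv2.resize(f[max(0,v-60):v+60,u-60:u+60],(396,396),interpolation=2)
cv2.imwrite("pics/c5.png",np.hstack([c,cv2.resize(s[165:265,185:285],(396,396),interpolation=2)]))
E
```

```text
clock: 9.02
position: [0.623, -0.056, 0.2443]
ee_rot: [[1.0, 0.006, 0.001], [0.006, -1.0, 0.002], [0.001, -0.002, -1.0]]
wrist_force: [-0.9, -0.5, -0.4]
width: 0.996
grasp_force: 0.0
[ 0.623  -0.056   0.2443]
((264.78369140625, 117.59510040283203), (51.51897048950195, 52.733680725097656), 6.262152194976807) [ 0.6738 -0.0588  0.107 ]
[265.0496 116.6932]
```

View pics/c5.png

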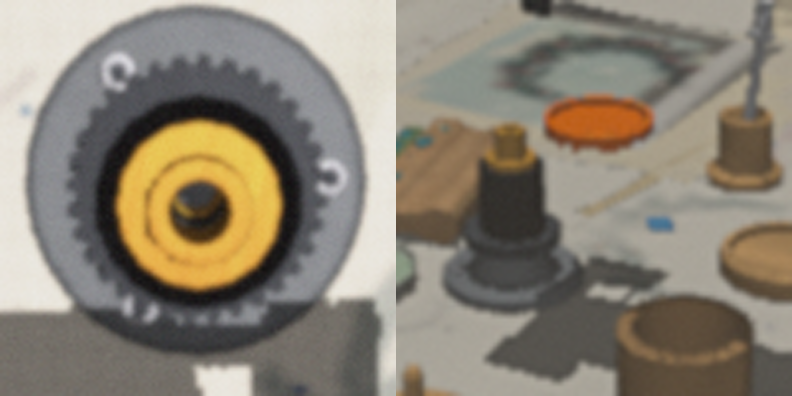

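The stack is undisturbed, with the bush at (264.8,117.6) → (0.674,-0.059). The axle stands in its block. Going for the bush neck.

```bash
python3 -m crank '[{"translation":[0.25,0.03,0],"rot":[0,0,0]},{"translation":[0.26,0,0],"rot":[0,0,0]},{"translation":[0,0,0.3],"rot":[0,0,0]},{"translation":[0,0,0.3],"rot":[0,0,0]},{"translation":[0,0,0.3],"rot":[0,0,0]},{"translation":[0,0,0.2],"rot":[0,0,0]},{"translation":[0,0,0],"rot":[0,0,0]},{"translation":[0,0,0],"rot":[0,0,0]},{"translation":[0,0,0],"rot":[0,0,0]}]'
```

```text
clock: 9.87
position: [0.6746, -0.0643, 0.1354]
ee_rot: [[1.0, -0.002, 0.003], [-0.002, -1.0, -0.001], [0.003, 0.001, -1.0]]
wrist_force: [0.6, -1.4, 0.7]
width: 1.001
grasp_force: 0.0
```

```bash
python3 -m crank '[{"translation":[0,-0.05,0.12],"rot":[0,0,0]},{"translation":[0,0,0.11],"rot":[0,0,0]},{"translation":[0,0,0],"rot":[0,0,0]},{"translation":[0,0,0],"rot":[0,0,0]}]'; python3 -m crank '[{"translation":[0,0,0],"rot":[0,0,0]},{"translation":[0,0,0],"rot":[0,0,0]},{"translation":[0,0,0],"rot":[0,0,0]},{"translation":[0,0,0],"rot":[0,0,0]},{"translation":[0,0,0],"rot":[0,0,0]},{"translation":[0,0,0],"rot":[0,0,0]},{"translation":[0,0,0],"rot":[0,0,0]},{"translation":[0,0,0],"rot":[0,0,0]},{"translation":[0,0,0],"rot":[0,0,0]},{"translation":[0,0,0],"rot":[0,0,0]},{"translation":[0,0,0],"rot":[0,0,0]},{"translation":[0,0,0],"rot":[0,0,0]}]' 1
```

```text
clock: 10.2
position: [0.6729, -0.0573, 0.11]
ee_rot: [[1.0, 0.0, -0.002], [0.0, -1.0, 0.0], [-0.002, -0.0, -1.0]]
wrist_force: [-0.4, 0.0, -0.0]
width: 1.002
grasp_force: 0.0
clock: 11.2
position: [0.6735, -0.0577, 0.1107]
ee_rot: [[1.0, -0.0, 0.0], [-0.0, -1.0, -0.0], [0.0, 0.0, -1.0]]
wrist_force: [-0.2, -0.4, 0.6]
width: 0.272
grasp_force: 30.0
```

```bash
python3 -m crank '[{"translation":[0,0,-0.08],"rot":[0,0,0]},{"translation":[0,0,-0.1],"rot":[0,0,0]},{"translation":[0,0,-0.3],"rot":[0,0,0]},{"translation":[0,0,-0.3],"rot":[0,0,0]},{"translation":[0,0,-0.3],"rot":[0,0,0]},{"translation":[0,0,0],"rot":[0,0,0]}]'; python3 -m crank '[{"translation":[-0.22,-0.27,0],"rot":[0,0,0]},{"translation":[-0.22,-0.27,0],"rot":[0,0,0]},{"translation":[-0.22,-0.27,0],"rot":[0,0,0]},{"translation":[-0.22,-0.27,0],"rot":[0,0,0]},{"translation":[-0.22,-0.27,0],"rot":[0,0,0]},{"translation":[-0.22,-0.27,0],"rot":[0,0,0]},{"translation":[-0.22,-0.27,0],"rot":[0,0,0]},{"translation":[-0.22,-0.27,0],"rot":[0,0,0]},{"translation":[-0.22,-0.27,0],"rot":[0,0,0]},{"translation":[-0.22,-0.27,0],"rot":[0,0,0]},{"translation":[-0.22,-0.27,0],"rot":[0,0,0]},{"translation":[0,0,0],"rot":[0,0,0]}]'
python3 - <<'E'
from h import *
print(env.read_state()["position"])
f,i=snap("w6"); s,_=snap("s6","side"); c=proj(i,[.468,.243,.018]);print(c)
h=cv2.cvtColor(f,cv2.COLOR_BGR2HSV); m=cv2.inRange(h,(8,60,70),(25,200,255))
cs,_=cv2.findContours(m,cv2.RETR_EXTERNAL,cv2.CHAIN_APPROX_NONE)
for k in cs:
    if len(k)>60 and np.linalg.norm(k.mean(0)[0]-c)<60:
        e=cv2.fitEllipse(cv2.convexHull(k)); print(e,plane(i,e[0],.018))
cv2.imwrite("pics/c6.png",np.hstack([cv2.resize(f,(400,300)),cv2.resize(s[100:340,100:420],(400,300))]))
E
```

```text
clock: 11.7
position: [0.6778, -0.0579, 0.2267]
ee_rot: [[1.0, -0.001, 0.014], [-0.001, -1.0, -0.0], [0.014, 0.0, -1.0]]
wrist_force: [1.1, -0.5, 0.0]
width: 0.277
grasp_force: 30.0
clock: 12.7
position: [0.4261, 0.2466, 0.2191]
ee_rot: [[1.0, 0.012, -0.003], [0.012, -1.0, 0.004], [-0.003, -0.004, -1.0]]
wrist_force: [-0.7, -0.2, -1.2]
width: 0.277
grasp_force: 30.0
[0.4261 0.2466 0.2191]
[265.6883 121.9887]
((259.0251770019531, 122.19656372070312), (69.76253509521484, 71.42251586914062), 179.3946990966797) [0.4677 0.2496 0.018 ]
```

View pics/c6.png

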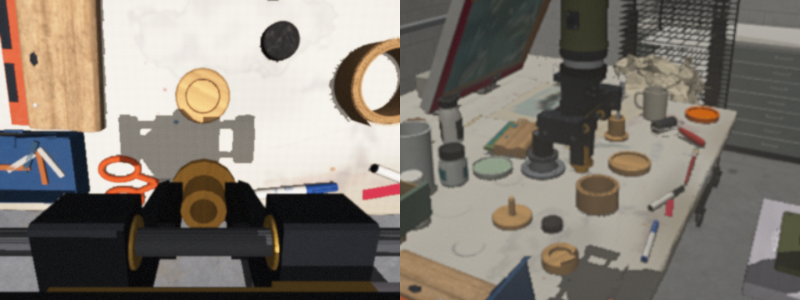

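```bash
python3 -m crank '[{"translation":[0.2,0,0],"rot":[0,0,0]},{"translation":[0,0,0],"rot":[0,0,0]},{"translation":[0,0,0],"rot":[0,0,0]},{"translation":[0,0,0],"rot":[0,0,0]}]'
python3 - <<'E'
from h import *
s=env.read_state();print(s["position"],s["joint_velocities"])
f,i=snap("w7"); c=proj(i,[.468,.243,.018]);print(c)
h=cv2.cvtColor(f,cv2.COLOR_BGR2HSV); m=cv2.inRange(h,(8,60,70),(25,200,255))
cs,_=cv2.findContours(m,cv2.RETR_EXTERNAL,cv2.CHAIN_APPROX_NONE)
for k in cs:
    if len(k)>60 and np.linalg.norm(k.mean(0)[0]-c)<60:
        e=cv2.fitEllipse(cv2.convexHull(k)); print(e,plane(i,e[0],.018))
E
```

```text
clock: 13.13
position: [0.4516, 0.2381, 0.2187]
ee_rot: [[1.0, -0.002, -0.0], [-0.002, -1.0, -0.001], [-0.0, 0.001, -1.0]]
wrist_force: [-0.8, -1.0, -1.3]
width: 0.276
grasp_force: 30.0
[0.4516 0.2381 0.2187] [-0.6237 -0.1865 -0.5967  0.616  -0.094  -0.1186 -0.0019]
[255.5419 148.3236]
((249.03919982910156, 148.51260375976562), (68.6562271118164, 69.28203582763672), 162.8219451904297) [0.4678 0.2495 0.018 ]
```

```bash
python3 - <<'E'
from h import *
f=cv2.imread("pics/top0.png"); t=env.camera_info("top")
h=cv2.cvtColor(f,cv2.COLOR_BGR2HSV); m=cv2.inRange(h,(8,60,70),(25,200,255))
cs,_=cv2.findContours(m,cv2.RETR_EXTERNAL,cv2.CHAIN_APPROX_NONE)
for c,z in((162,212),.018),((183,175),.012),((262,210),.016):
  for k in cs:
    if len(k)>20 and np.linalg.norm(k.mean(0)[0]-c)<8:
        e=cv2.fitEllipse(cv2.convexHull(k)); print(e,plane(t,e[0],z))
E
```

```text
((160.90121459960938, 211.97421264648438), (15.11002254486084, 16.293045043945312), 86.49772644042969) [0.4669 0.2485 0.018 ]
((182.8995361328125, 175.1004638671875), (18.64280128479004, 18.835729598999023), 135.0) [0.6224 0.1646 0.012 ]
((262.05377197265625, 210.0919189453125), (24.855758666992188, 25.08287811279297), 39.06157684326172) [ 0.4819 -0.1677  0.016 ]
```

```bash
python3 -m crank '[{"translation":[0.16,-0.11,0.1],"rot":[0,0,0]},{"translation":[0,0,0.25],"rot":[0,0,0]},{"translation":[0,0,0.25],"rot":[0,0,0]},{"translation":[0,0,0.25],"rot":[0,0,0]},{"translation":[0,0,0.25],"rot":[0,0,0]},{"translation":[0,0,0.25],"rot":[0,0,0]},{"translation":[0,0,0.15],"rot":[0,0,0]},{"translation":[0,0,0],"rot":[0,0,0]},{"translation":[0,0,0],"rot":[0,0,0]},{"translation":[0,0,0],"rot":[0,0,0]}]'
```

```text
clock: 14.02
position: [0.468, 0.2505, 0.0696]
ee_rot: [[1.0, -0.0, 0.001], [-0.0, -1.0, 0.001], [0.001, -0.001, -1.0]]
wrist_force: [0.9, 0.1, -1.6]
width: 0.277
grasp_force: 30.0
```

```bash
python3 -m crank '[{"translation":[0,0,0.15],"rot":[0,0,0]},{"translation":[0,0,0.15],"rot":[0,0,0]},{"translation":[0,0,0.05],"rot":[0,0,0]},{"translation":[0,0,0],"rot":[0,0,0]},{"translation":[0,0,0],"rot":[0,0,0]}]'
```

```text
clock: 14.43
position: [0.468, 0.2506, 0.0346]
ee_rot: [[1.0, -0.0, 0.001], [-0.0, -1.0, 0.001], [0.001, -0.001, -1.0]]
wrist_force: [0.8, 0.3, 0.0]
width: 0.276
grasp_force: 30.0
```

```bash
python3 -m crank '[{"translation":[0,0,0.01],"rot":[0,0,0]}]'; python3 -m crank '[{"translation":[0,0,0],"rot":[0,0,0]},{"translation":[0,0,0],"rot":[0,0,0]},{"translation":[0,0,0],"rot":[0,0,0]},{"translation":[0,0,0],"rot":[0,0,0]},{"translation":[0,0,0],"rot":[0,0,0]},{"translation":[0,0,-0.1],"rot":[0,0,0]},{"translation":[0,0,-0.35],"rot":[0,0,0]},{"translation":[0,0,-0.35],"rot":[0,0,0]},{"translation":[0,0,-0.35],"rot":[0,0,0]},{"translation":[0,0,-0.35],"rot":[0,0,0]},{"translation":[-0.3,0,-0.2],"rot":[0,0,0]},{"translation":[0,0,0],"rot":[0,0,0]}]' -1
python3 - <<'E'
from h import *
print(env.read_state()["position"])
f,i=snap("w8"); s,_=snap("s8","side")
c=proj(i,[.468,.250,.03]); print(c); u,v=map(int,c)
p1=f[max(0,v-70):v+70,u-90:u+90]; p2=s[255:345,170:286]; p3=s[150:240,155:271]
cv2.imwrite("pics/c8.png",np.hstack([cv2.resize(p,(264,204)) for p in(p1,p2,p3)]))
E
```

```text
clock: 14.52
position: [0.4683, 0.2507, 0.0338]
ee_rot: [[1.0, -0.0, 0.002], [-0.0, -1.0, 0.001], [0.002, -0.001, -1.0]]
wrist_force: [1.0, 0.1, -0.9]
width: 0.275
grasp_force: 30.0
clock: 15.52
position: [0.4349, 0.2513, 0.207]
ee_rot: [[1.0, 0.002, 0.002], [0.002, -1.0, 0.003], [0.002, -0.003, -1.0]]
wrist_force: [-1.3, 0.3, -0.4]
width: 0.998
grasp_force: 0.0
[0.4349 0.2513 0.207 ]
[262.7418 134.5659]
```

View pics/c8.png

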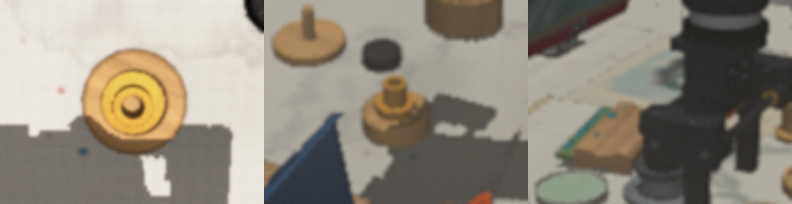

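The bush stands upright in the recess (crop left (133,103)), flange just above the block. Now the roller.

```bash
python3 -m crank '[{"translation":[0.17,0.28,-0.1],"rot":[0,0,0]},{"translation":[0.17,0.28,-0.1],"rot":[0,0,0]},{"translation":[0.17,0.28,-0.1],"rot":[0,0,0]},{"translation":[0.17,0.28,0],"rot":[0,0,0]},{"translation":[0.17,0.28,0],"rot":[0,0,0]},{"translation":[0.17,0.28,0],"rot":[0,0,0]},{"translation":[0.17,0.28,0],"rot":[0,0,0]},{"translation":[0.17,0.28,0],"rot":[0,0,0]},{"translation":[0.17,0.28,0],"rot":[0,0,0]},{"translation":[0.17,0.28,0],"rot":[0,0,0]},{"translation":[0.17,0.28,0],"rot":[0,0,0]},{"translation":[0,0,0],"rot":[0,0,0]}]'
python3 -m crank '[{"translation":[0,0,0],"rot":[0,0,0]},{"translation":[0,0,0],"rot":[0,0,0]}]' >/dev/null
python3 - <<'E'
from h import *
print(env.read_state()["position"])
f,i=snap("w9"); s,_=snap("s9","side")
c=proj(i,[.6745,-.059,.102]); print(c); u,v=map(int,c)
p1=f[max(0,v-70):v+70,u-90:u+90]; p2=s[165:265,155:285]
g=cv2.cvtColor(f,cv2.COLOR_BGR2GRAY); m=cv2.inRange(cv2.GaussianBlur(g,(3,3),0),0,45)
cs,_=cv2.findContours(m,cv2.RETR_EXTERNAL,cv2.CHAIN_APPROX_NONE)
for k in cs:
    if len(k)>60 and np.linalg.norm(k.mean(0)[0]-c)<40:
        e=cv2.fitEllipse(cv2.convexHull(k)); print(e,plane(i,e[0],.102))
cv2.imwrite("pics/c9.png",np.hstack([cv2.resize(p,(396,308)) for p in(p1,p2)]))
E
```

```text
clock: 16.62
position: [0.6268, -0.0675, 0.2312]
ee_rot: [[1.0, -0.011, 0.001], [-0.011, -1.0, -0.007], [0.001, 0.007, -1.0]]
wrist_force: [-0.3, -0.8, -0.1]
width: 1.006
grasp_force: 0.0
[ 0.6239 -0.0574  0.2314]
[262.8816 117.907 ]
((262.6011047363281, 118.34376525878906), (64.36036682128906, 65.57341766357422), 0.34571051597595215) [ 0.6742 -0.0588  0.102 ]
```

View pics/c9.png

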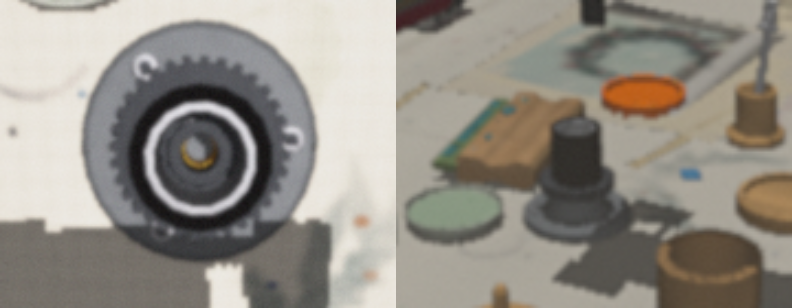

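Roller upright at (0.674,-0.059), measured at (262.6,118.3). Descending round it.

```bash
python3 -m crank '[{"translation":[0.25,0.01,0],"rot":[0,0,0]},{"translation":[0.25,0,0],"rot":[0,0,0]},{"translation":[0,0,0.3],"rot":[0,0,0]},{"translation":[0,0,0.3],"rot":[0,0,0]},{"translation":[0,0,0.3],"rot":[0,0,0]},{"translation":[0,0,0.2],"rot":[0,0,0]},{"translation":[0,0,0],"rot":[0,0,0]},{"translation":[0,0,0],"rot":[0,0,0]},{"translation":[0,0,0],"rot":[0,0,0]}]'
```

```text
clock: 17.63
position: [0.6755, -0.0579, 0.1243]
ee_rot: [[1.0, 0.001, 0.002], [0.001, -1.0, 0.0], [0.002, -0.0, -1.0]]
wrist_force: [-0.2, -0.5, -0.2]
width: 1.002
grasp_force: 0.0
```

```bash
python3 -m crank '[{"translation":[-0.01,0.01,0.2],"rot":[0,0,0]},{"translation":[0,0,0.2],"rot":[0,0,0]},{"translation":[0,0,0.16],"rot":[0,0,0]},{"translation":[0,0,0],"rot":[0,0,0]},{"translation":[0,0,0],"rot":[0,0,0]}]';python3 -m crank '[{"translation":[0,0,0],"rot":[0,0,0]},{"translation":[0,0,0],"rot":[0,0,0]},{"translation":[0,0,0],"rot":[0,0,0]},{"translation":[0,0,0],"rot":[0,0,0]},{"translation":[0,0,0],"rot":[0,0,0]},{"translation":[0,0,0],"rot":[0,0,0]},{"translation":[0,0,0],"rot":[0,0,0]},{"translation":[0,0,0],"rot":[0,0,0]}]' 1
```

```text
clock: 18.05
position: [0.6742, -0.0594, 0.068]
ee_rot: [[1.0, 0.0, 0.002], [0.0, -1.0, 0.0], [0.002, -0.0, -1.0]]
wrist_force: [1.1, -0.6, -0.2]
width: 0.996
grasp_force: 0.0
clock: 18.72
position: [0.6738, -0.0596, 0.0672]
ee_rot: [[1.0, -0.0, 0.001], [-0.0, -1.0, 0.0], [0.001, -0.0, -1.0]]
wrist_force: [-0.5, 0.1, 3.9]
width: 0.595
grasp_force: 30.0
```

```bash
python3 -m crank '[{"translation":[0,0,-0.08],"rot":[0,0,0]},{"translation":[0,0,-0.15],"rot":[0,0,0]},{"translation":[0,0,-0.3],"rot":[0,0,0]},{"translation":[0,0,-0.35],"rot":[0,0,0]},{"translation":[0,0,-0.3],"rot":[0,0,0]},{"translation":[0,0,0],"rot":[0,0,0]}]';python3 -m crank '[{"translation":[-0.07,-0.2,0],"rot":[0,0,0]},{"translation":[-0.07,-0.32,0],"rot":[0,0,0]},{"translation":[-0.07,-0.32,0],"rot":[0,0,0]},{"translation":[-0.07,-0.32,0],"rot":[0,0,0]},{"translation":[-0.07,-0.32,0],"rot":[0,0,0]},{"translation":[-0.07,-0.32,0],"rot":[0,0,0]},{"translation":[-0.07,-0.32,0],"rot":[0,0,0]},{"translation":[-0.05,-0.1,0],"rot":[0,0,0]},{"translation":[0,0,0],"rot":[0,0,0]},{"translation":[0,0,0],"rot":[0,0,0]},{"translation":[0,0,0],"rot":[0,0,0]}]'
```

```text
clock: 19.22
position: [0.6775, -0.0603, 0.1917]
ee_rot: [[1.0, -0.001, 0.012], [-0.001, -1.0, -0.001], [0.012, 0.001, -1.0]]
wrist_force: [0.6, 0.9, -1.0]
width: 0.597
grasp_force: 30.0
clock: 20.13
position: [0.6199, 0.1596, 0.1844]
ee_rot: [[1.0, -0.003, -0.0], [-0.003, -1.0, -0.002], [-0.0, 0.002, -1.0]]
wrist_force: [0.8, -0.4, -1.8]
width: 0.596
grasp_force: 30.0
```

```bash
python3 -m crank '[{"translation":[0.04,-0.04,0.2],"rot":[0,0,0]},{"translation":[0,0,0.3],"rot":[0,0,0]},{"translation":[0,0,0.3],"rot":[0,0,0]},{"translation":[0,0,0],"rot":[0,0,0]},{"translation":[0,0,0],"rot":[0,0,0]},{"translation":[0,0,0],"rot":[0,0,0]}]'
```

```text
clock: 20.63
position: [0.625, 0.165, 0.1061]
ee_rot: [[1.0, -0.002, 0.002], [-0.002, -1.0, -0.0], [0.002, 0.0, -1.0]]
wrist_force: [0.3, -0.1, -0.5]
width: 0.598
grasp_force: 30.0
```

```bash
python3 -m crank '[{"translation":[0,0,0.15],"rot":[0,0,0]},{"translation":[0,0,0.2],"rot":[0,0,0]},{"translation":[0,0,0.2],"rot":[0,0,0]},{"translation":[0,0,0],"rot":[0,0,0]},{"translation":[0,0,0],"rot":[0,0,0]}]';python3 -m crank '[{"translation":[0,0,0.09],"rot":[0,0,0]},{"translation":[0,0,0.06],"rot":[0,0,0]},{"translation":[0,0,0],"rot":[0,0,0]},{"translation":[0,0,0],"rot":[0,0,0]}]'
```

```text
clock: 21.05
position: [0.6243, 0.166, 0.051]
ee_rot: [[1.0, -0.001, 0.001], [-0.001, -1.0, -0.0], [0.001, 0.0, -1.0]]
wrist_force: [0.8, 0.1, -0.7]
width: 0.595
grasp_force: 30.0
clock: 21.38
position: [0.6236, 0.1663, 0.0349]
ee_rot: [[1.0, -0.0, 0.0], [-0.0, -1.0, -0.0], [0.0, 0.0, -1.0]]
wrist_force: [-0.1, -0.2, -0.9]
width: 0.596
grasp_force: 30.0
```

Down with no resistance. I'll release and go back towards the stack, checking both.

```bash
python3 -m crank '[{"translation":[0,0,0.015],"rot":[0,0,0]},{"translation":[0,0,0],"rot":[0,0,0]}]';python3 -m crank '[{"translation":[0,0,0],"rot":[0,0,0]},{"translation":[0,0,0],"rot":[0,0,0]},{"translation":[0,0,0],"rot":[0,0,0]},{"translation":[0,0,0],"rot":[0,0,0]},{"translation":[0,0,0],"rot":[0,0,0]},{"translation":[0,0,-0.1],"rot":[0,0,0]},{"translation":[0,0,-0.35],"rot":[0,0,0]},{"translation":[0,0,-0.4],"rot":[0,0,0]},{"translation":[0,0,-0.4],"rot":[0,0,0]},{"translation":[0,0,-0.4],"rot":[0,0,0]}]' -1
python3 -m crank '[{"translation":[0,0.2,-0.1],"rot":[0,0,0]},{"translation":[0,0.34,0],"rot":[0,0,0]},{"translation":[0,0.34,0],"rot":[0,0,0]},{"translation":[0,0.34,0],"rot":[0,0,0]},{"translation":[0,0.34,0],"rot":[0,0,0]},{"translation":[0,0.34,0],"rot":[0,0,0]},{"translation":[0,0.3,0],"rot":[0,0,0]},{"translation":[0,0,0],"rot":[0,0,0]},{"translation":[0,0,0],"rot":[0,0,0]},{"translation":[0,0,0],"rot":[0,0,0]}]'
python3 - <<'E'
from h import *
print(env.read_state()["position"])
f,i=snap("wa"); s,_=snap("sa","side")
c=proj(i,[.6745,-.059,.048]); print(c); u,v=map(int,c)
p1=f[max(0,v-70):v+70,u-90:u+90]; p2=s[215:315,135:265]
g=cv2.cvtColor(f,cv2.COLOR_BGR2GRAY)
for th in(60,75,90,105):
  m=cv2.morphologyEx(cv2.inRange(cv2.GaussianBlur(g,(3,3),0),0,th),cv2.MORPH_OPEN,np.ones((5,5)))
  cs,_=cv2.findContours(m,cv2.RETR_EXTERNAL,cv2.CHAIN_APPROX_NONE)
  for k in cs:
    if len(k)>60 and np.linalg.norm(k.mean(0)[0]-c)<40:
        e=cv2.fitEllipse(cv2.convexHull(k)); print(th,e,plane(i,e[0],.048))
cv2.imwrite("pics/ca.png",np.hstack([cv2.resize(p,(396,308)) for p in(p1,p2)]))
E
```

```text
clock: 21.55
position: [0.6237, 0.1664, 0.0334]
ee_rot: [[1.0, -0.0, 0.0], [-0.0, -1.0, 0.0], [0.0, -0.0, -1.0]]
wrist_force: [0.4, 0.0, -1.4]
width: 0.597
grasp_force: 30.0
clock: 22.38
position: [0.6232, 0.1662, 0.2008]
ee_rot: [[1.0, -0.0, 0.0], [-0.0, -1.0, -0.0], [0.0, 0.0, -1.0]]
wrist_force: [1.0, 0.5, 0.5]
width: 1.002
grasp_force: 0.0
clock: 23.22
position: [0.6235, -0.0527, 0.2088]
ee_rot: [[1.0, 0.0, 0.001], [0.0, -1.0, 0.001], [0.001, -0.001, -1.0]]
wrist_force: [-0.2, -0.5, 0.1]
width: 1.003
grasp_force: 0.0
[ 0.6235 -0.0527  0.2088]
[268.0869 115.6429]
90 ((266.95050048828125, 123.7035903930664), (89.019775390625, 97.99092864990234), 1.096540927886963) [ 0.6676 -0.0581  0.048 ]
105 ((267.28424072265625, 123.12242889404297), (91.0688247680664, 102.03074645996094), 1.5614372491836548) [ 0.6681 -0.0583  0.048 ]
```

View pics/ca.png

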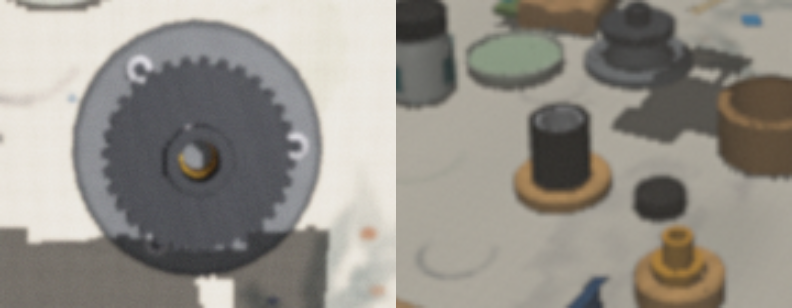

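The roller stands right down on the post base (crop right (560,150)). The gear hub at about (268.5,116) is still at (0.674,-0.059). Going for the hub.

```bash
python3 -m crank '[{"translation":[0.25,0.06,0],"rot":[0,0,0]},{"translation":[0.25,0,0],"rot":[0,0,0]},{"translation":[0,0,0.3],"rot":[0,0,0]},{"translation":[0,0,0.3],"rot":[0,0,0]},{"translation":[0,0,0.3],"rot":[0,0,0]},{"translation":[0,0,0.3],"rot":[0,0,0]},{"translation":[0,0,0.1],"rot":[0,0,0]},{"translation":[0,0,0],"rot":[0,0,0]},{"translation":[0,0,0],"rot":[0,0,0]},{"translation":[0,0,0],"rot":[0,0,0]}]'
```

```text
clock: 24.15
position: [0.6752, -0.0592, 0.0804]
ee_rot: [[1.0, 0.0, 0.004], [0.0, -1.0, -0.0], [0.004, 0.0, -1.0]]
wrist_force: [0.8, 1.1, 0.3]
width: 1.002
grasp_force: 0.0
```

```bash
python3 -m crank '[{"translation":[-0.01,0,0.14],"rot":[0,0,0]},{"translation":[0,0,0.13],"rot":[0,0,0]},{"translation":[0,0,0],"rot":[0,0,0]},{"translation":[0,0,0],"rot":[0,0,0]},{"translation":[0,0,0],"rot":[0,0,0]}]';python3 -m crank '[{"translation":[0,0,0],"rot":[0,0,0]},{"translation":[0,0,0],"rot":[0,0,0]},{"translation":[0,0,0],"rot":[0,0,0]},{"translation":[0,0,0],"rot":[0,0,0]},{"translation":[0,0,0],"rot":[0,0,0]},{"translation":[0,0,0],"rot":[0,0,0]},{"translation":[0,0,0],"rot":[0,0,0]},{"translation":[0,0,0],"rot":[0,0,0]},{"translation":[0,0,0],"rot":[0,0,0]},{"translation":[0,0,0],"rot":[0,0,0]},{"translation":[0,0,0],"rot":[0,0,0]},{"translation":[0,0,0],"rot":[0,0,0]}]' 1
```

```text
clock: 24.57
position: [0.673, -0.0597, 0.052]
ee_rot: [[1.0, -0.0, 0.001], [-0.0, -1.0, -0.0], [0.001, 0.0, -1.0]]
wrist_force: [-0.3, 0.7, 0.7]
width: 0.997
grasp_force: 0.0
clock: 25.57
position: [0.6724, -0.0595, 0.0512]
ee_rot: [[1.0, 0.0, -0.0], [0.0, -1.0, 0.0], [-0.0, -0.0, -1.0]]
wrist_force: [0.1, 0.4, 0.7]
width: 0.303
grasp_force: 30.0
```

```bash
python3 -m crank '[{"translation":[0,0,-0.08],"rot":[0,0,0]},{"translation":[0,0,-0.2],"rot":[0,0,0]},{"translation":[0,0,-0.3],"rot":[0,0,0]},{"translation":[0,0,-0.3],"rot":[0,0,0]},{"translation":[0,0,-0.2],"rot":[0,0,0]},{"translation":[0,0,0],"rot":[0,0,0]}]';python3 -m crank '[{"translation":[-0.15,0.09,0],"rot":[0,0,0]},{"translation":[-0.3,0.17,0],"rot":[0,0,0]},{"translation":[-0.3,0.17,0],"rot":[0,0,0]},{"translation":[-0.3,0.17,0],"rot":[0,0,0]},{"translation":[-0.3,0.17,0],"rot":[0,0,0]},{"translation":[-0.3,0.17,0],"rot":[0,0,0]},{"translation":[-0.2,0.12,0],"rot":[0,0,0]},{"translation":[0,0,0],"rot":[0,0,0]},{"translation":[0,0,0],"rot":[0,0,0]},{"translation":[0,0,0],"rot":[0,0,0]}]'
```

```text
clock: 26.07
position: [0.6756, -0.0602, 0.1644]
ee_rot: [[1.0, -0.001, 0.009], [-0.001, -1.0, -0.001], [0.009, 0.001, -1.0]]
wrist_force: [1.0, 0.1, -1.8]
width: 0.299
grasp_force: 30.0
clock: 26.9
position: [0.4881, -0.1651, 0.1587]
ee_rot: [[1.0, 0.0, 0.0], [0.0, -1.0, 0.001], [0.0, -0.001, -1.0]]
wrist_force: [1.0, -0.5, -2.4]
width: 0.296
grasp_force: 30.0
```

```bash
python3 -m crank '[{"translation":[-0.06,0.035,0.15],"rot":[0,0,0]},{"translation":[0,0,0.3],"rot":[0,0,0]},{"translation":[0,0,0.3],"rot":[0,0,0]},{"translation":[0,0,0.3],"rot":[0,0,0]},{"translation":[0,0,0],"rot":[0,0,0]},{"translation":[0,0,0],"rot":[0,0,0]},{"translation":[0,0,0],"rot":[0,0,0]}]'
```

```text
clock: 27.48
position: [0.4828, -0.1688, 0.0551]
ee_rot: [[1.0, 0.001, 0.002], [0.001, -1.0, -0.0], [0.002, 0.0, -1.0]]
wrist_force: [0.4, 0.2, -1.9]
width: 0.296
grasp_force: 30.0
```

```bash
python3 -m crank '[{"translation":[0,0,0.12],"rot":[0,0,0]},{"translation":[0,0,0.12],"rot":[0,0,0]},{"translation":[0,0,0.03],"rot":[0,0,0]},{"translation":[0,0,0],"rot":[0,0,0]},{"translation":[0,0,0],"rot":[0,0,0]}]'
```

```text
clock: 27.9
position: [0.4818, -0.1692, 0.0278]
ee_rot: [[1.0, -0.0, 0.001], [-0.0, -1.0, -0.0], [0.001, 0.0, -1.0]]
wrist_force: [-0.4, -0.3, -2.8]
width: 0.298
grasp_force: 30.0
```

```bash
python3 -m crank '[{"translation":[0,0,0.01],"rot":[0,0,0]},{"translation":[0,0,0],"rot":[0,0,0]}]';python3 -m crank '[{"translation":[0,0,0],"rot":[0,0,0]},{"translation":[0,0,0],"rot":[0,0,0]},{"translation":[0,0,0],"rot":[0,0,0]},{"translation":[0,0,0],"rot":[0,0,0]},{"translation":[0,0,0],"rot":[0,0,0]},{"translation":[0,0,-0.1],"rot":[0,0,0]},{"translation":[0,0,-0.3],"rot":[0,0,0]},{"translation":[0,0,-0.4],"rot":[0,0,0]},{"translation":[0,0,-0.4],"rot":[0,0,0]},{"translation":[0,0,-0.4],"rot":[0,0,0]},{"translation":[-0.4,0,0],"rot":[0,0,0]},{"translation":[-0.2,0,0],"rot":[0,0,0]}]' -1
python3 - <<'E'
from h import *
print(env.read_state()["position"])
f,i=snap("wb"); s,_=snap("sb","side")
c=proj(i,[.483,-.169,.03]); print(c); u,v=map(int,c)
cv2.imwrite("pics/cb.png",np.hstack([cv2.resize(f,(400,300)),cv2.resize(s[150:330,120:360],(400,300))]))
E
```

```text
clock: 28.07
position: [0.4819, -0.1693, 0.0271]
ee_rot: [[1.0, -0.0, 0.001], [-0.0, -1.0, -0.0], [0.001, 0.0, -1.0]]
wrist_force: [-0.8, 0.7, 2.4]
width: 0.298
grasp_force: 30.0
clock: 29.07
position: [0.4207, -0.1698, 0.1892]
ee_rot: [[1.0, -0.001, 0.004], [-0.001, -1.0, -0.002], [0.004, 0.002, -1.0]]
wrist_force: [-0.8, 0.4, -1.6]
width: 0.999
grasp_force: 0.0
[ 0.4207 -0.1698  0.1892]
[259.3106 102.8358]
```

View pics/cb.png

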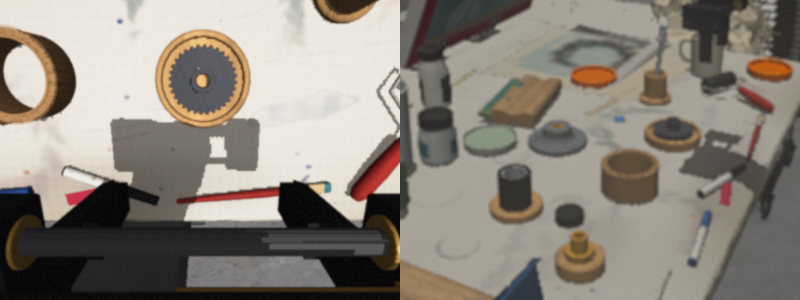

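The gear lies flat, hub up, in the wooden dish (left (203,80)). Bush, roller and axle stand in their places and the stand is empty. Handing in.

```bash
python3 -c "
from plant import env
print(env.close_job())"
```

```text
the job is handed in; nothing more can be done
None
```

The job is done and handed in at about 29 s of the 104 s allowed: in the last pictures the axle stands in the funnel block, the bush is upright in the small recess, the roller is down on its post base, and the gear lies flat, hub up, in the large wooden recess; the hand-in gave no verdict.

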